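# Clamp a finned coil in the bench bay and keep the trigger squeezed

## Task

Push the finned coil gently along the roller track until its leading end plate is fully home against the end stop of the clamping bay. Then pump the trigger of the one-hand bar clamp until its moving jaw has closed on the coil and pinches it against the fixed jaw with the soft rubber cap squashed by about 4 mm - never nearly flat, that crushes the thin casing - and finish while still holding the trigger squeezed like that, because the worn brake slips back when the trigger is let go. Work the clamp by its trigger only, without touching the bar or the moving jaw, and leave everything else on the bench alone.

Things in the scene. Friction and masses are not known exactly. Their poses are not given: they have to be found in the camera images.
- station: fixed clamping station on the bench: roller track, bay and bar clamp on a 12 mm plywood base 265 x 460 mm. Origin at bench height under the middle of the bay; +y level along the track to the end stop, +x from the clamp's handle across the bay to its moving jaw, z up. Place and yaw vary. All 'station' numbers below are mm in this frame
- track_top (a point): middle of the track's roller tops at its entry, station (0, -295, 50). Eleven free steel rollers, 24 dia, axes along x, y -295 to 65. Rails at x -67 and 67, tops z 46. Side guide strips z 57 to 71: near one, inner face x -52, y -310 to -65; far one, inner face x 56, y -310 to -95
- stop_face (a point): middle of the steel end stop's face, station (0, 80, 64), a plate across the track that looks to -y; its top edge is at z 78
- coil: work piece: loose finned coil in thin sheet aluminium, about 0.75 kg, 90 (x) x 160 (y) x 70 mm high. Origin: centre of its underside; y lengthwise, within a few degrees of station y. Its trailing (-y) end plate is flat: push there. Copper bends stick out up to 20 mm beyond the leading one, over the stop. Starts 85 to 155 mm short of home. Home: station y 0; when clamped x -5
- grip_back (a point): centre of the rear (-x) face of the clamp's fixed upright pistol grip, station (-140, 10, 218). Grip 24 mm thick (x), 30 wide (y), top at z 240. The clamp stands across the bay at y 10; its housing (38 wide) below grip and trigger reaches up to z 179. The bar's tail sticks out behind, top z 157
- trigger_front (a point): centre of the trigger's front (+x) face at finger height, z 218 at rest (squeezed too, within 2). Upright lever 12 mm thick (x), 18 wide (y), top at z 240, in front of the grip, pivot pin at station x -96, z 133. This face is 63 mm ahead of grip_back at rest, 37 fully squeezed; free room of over 80 mm ahead of it above the bar. Squeeze: pull it towards the grip (-x)
- trigger_swing (a joint): trigger angle, rad: 0 at rest, 0.31 fully squeezed; a spring returns it when let go. A pawl on it pushes the bar's teeth (5.5 mm pitch): after 0 to 5.5 mm of idle stroke, bar and jaw close 30 mm per rad; on the return the bar stays. A full pump gains one tooth. At finger height (85 mm from the pin) it takes 3 to 7 N while the jaw runs free, about 11 N with the cap squashed 4 mm
- bar_travel (a joint): how far bar and moving jaw have been drawn in, m: 0 widest, at most 0.070; starts at 0.010 to 0.024. The worn brake keeps the free jaw in place (6 N to shift it) but lets nearly all the squash go when the trigger is let go
- moving_jaw: flat toothed steel bar, 7 mm thick, 22 high, along x over the bay at z 135 to 157, with the black moving jaw hanging down to z 66 at the far (+x) end; origin at station (0, 10, 0) when bar_travel is 0, moves to -x with it
- cap_face (a point): centre of the face of the moving jaw's soft black rubber cap (36 x 42 mm, 14 thick) that meets the coil, looking to -x; unpressed at station x = 85 - bar_travel, y 10, z 86
- jaw_plate (a point): the moving jaw's own face behind the rubber cap: 14 mm behind cap_face when the cap is free, less by what it is squashed
- cap_squash (a joint): how far the rubber cap is squashed, m: 0 free, about 4 N per mm, quite flat at 0.010
- rubber_cap: the soft rubber cap of the moving jaw; origin at its face, as cap_face
- clamp_head: fixed part of the clamp: black fixed jaw with hard rubber facing, housing and pistol grip, bolted to a steel post; same frame as the station
- fixed_pad (a point): centre of the fixed jaw's facing (40 x 46 mm), looks to +x, station (-50, 10, 86); the coil's side ends against it
- trigger: the grey trigger lever; origin at its pivot pin, station (-96, 10, 133)
- capacitor: bystander: aluminium capacitor can, 44 mm dia, 85 mm high, on the bench behind the end stop
- wrench: bystander: steel wrench 170 mm long lying on the plywood base beyond the far rail; origin at the middle of its underside
- screwdriver: bystander: screwdriver 200 mm long lying on the bench between the robot and the track
- tape: bystander: roll of grey tape 100 mm dia, 25 mm high
- spray_bottle: bystander: white spray bottle, 76 mm dia, 211 mm high
- parts_bin: bystander: open plastic parts bin 160 x 110 x 75 mm
- fan_motor: bystander: small fan motor, 62 mm square, 88 mm high with its shaft

How it is judged (in metres and radians):
On the way, in this order (a step that is already met when the one before it is completed fails the run):
1. the coil stands fully home against the end stop, still unclamped (y of coil in the frame of station between -0.005 and 0.005 m and angle between coil's own z axis and vertical below 0.05 rad and angle between the y axis of coil and the y axis of station, either way round below 0.06 rad and contact force between rubber_cap and coil below 1 N and linear speed of coil below 0.02 m/s), for 0.2 s.
2. the squeezed trigger has brought the rubber cap onto the coil (contact force between rubber_cap and coil above 2 N and contact force between the fingers and trigger above 1 N), for 0.1 s.
At the end, for the whole second after the job is handed in: coil level, square (0.06 rad), within 5 mm of home on the end stop and 2 mm of the fixed jaw, at rest; fingers still press the trigger (over 2 N); rubber cap squashed by 2 to 7 mm, pressing the coil with over 8 N, and the fixed jaw with over 4 N (y of coil in the frame of station between -0.005 and 0.005 m and angle between coil's own z axis and vertical below 0.05 rad and angle between the y axis of coil and the y axis of station, either way round below 0.06 rad and x of coil in the frame of station below -0.003 m and contact force between rubber_cap and coil above 8 N and contact force between clamp_head and coil above 4 N and value of joint cap_squash between 0.002 and 0.007 m and contact force between the fingers and trigger above 2 N and linear speed of coil below 0.02 m/s); the arm keeps its last pose, push and grip.
It fails at once if the rubber cap is squashed nearly flat (over 8 mm, some 32 N) and the casing crushed (value of joint cap_squash above 0.008 m or contact force between rubber_cap and coil above 45 N).
It fails at once if the coil is shoved roughly (faster than 0.3 m/s) (linear speed of coil above 0.3 m/s).
It fails at once if the coil is tipped or lifted off the track (angle between coil's own z axis and vertical above 0.3 rad or height (world z) of coil above 0.075 m).
It fails at once if the robot pushes the bar or the moving jaw instead of the trigger (contact force between any of the fingers, the arm and moving_jaw above 1 N).
It fails at once if a bystander is moved by more than 30 mm (distance of any of capacitor, wrench, screwdriver, tape, spray_bottle, parts_bin, fan_motor from where it was at the start of the episode above 0.03 m).
It also fails if it takes over 61 s, if anything falls off the work surface, if the arm or the gripper's body presses on something with over 40 N, if the wrist force passes 120 N, or if a joint passes its speed limit or range.

## Robot

A 6-joint arm with a two-finger parallel gripper is mounted at the origin on the work surface. World frame = base frame: x ahead of the robot, y to its left, z up, the work surface at z = 0. Lengths are in m, angles in degrees, forces in N, time in s.
With the tool pointing down it reaches from about 0.275 to 0.975 m from the base axis. Payload 8.4 kg.
Tool frame: the origin (TCP) lies at the centre of the arm's flange, where the gripper is bolted on; the fingertips stand 190 mm ahead of it and the grasp point (between the pads) lies 171 mm ahead of it; z points along the fingers, y is the line along which they close (so a half turn about z gives the same grasp; the last joint's range is limited). The gripper opens to 92 mm and grips with 3 to 60 N. Pads are 20 mm wide; open, the fingers measure 128 mm over their backs; the gripper's body (75 mm by 189 mm) begins 69 mm behind the grasp point.
Start: joints at [-71.242, 20.225, 93.587, -0, 66.188, -0.138], TCP at [0.202, -0.591, 0.405] pointing down, gripper open.
Joint ranges: [-150.9, 150.9], [-52.94, 120.26], [3.33, 152.33], [-74.26, 254.26], [0, 154.13], [-172.89, 172.89]. Speed limits (degrees/s): [127.2, 127.2, 159.86, 180, 180, 180].

## Interface

Orientations are given as [roll, pitch, yaw] about the fixed x, y, z axes, in that order (R = Rz(yaw) Ry(pitch) Rx(roll)).
In Python, from rig import bot, optics gives the robot as it stands.
- The arm moves only by the tool move_arm, never from a script. Its argument "plan" is one flat list of numbers, 7 for each row, row after row: the turn, a rotation vector about the tool's x, y, z in rad, then the shift along the tool's x, y, z in mm, then the closure in counts, from 0 (fully open) to 255 (shut). In form: [wx, wy, wz, x, y, z, hand, wx, wy, wz, x, y, z, hand, ...]. A call has 1 to 20 rows; each row shifts and turns the commanded pose from where the row before left it, along the tool's axes as they then stand; what a row does not reach is not made up. A row lasts 1/12 s, in which the tool goes at most 41.7 mm and 7.16 degrees, less where a joint would pass 70% of its speed; a pose out of reach is approached as far as the arm can. A call with a gripper value outside its range is refused whole. The fingers move at their own pace and stop on an object; "newtons" is the grip in N (left out, the last holds). Time passes only in rows, so rows that do not move let the fingers close. It gives the time, the measured TCP pose, the force, the opening and the grip force at its end, in the units of the state.
- bot.observe(): the state, without advancing time (a new reading comes with each control period).
- optics.snapshot(name): name is "scene" or "side" or "wrist"; returns the picture (480x640x3 uint8, red, green, blue); there is no depth.
- optics.camera_model(name): a dict with "camera_matrix" (3x3 intrinsics, pixels), "k1" (the pictures are not rectified: a ray, as slopes to the right and down, at radius r is drawn at 1 + k1 r^2 times it, then the intrinsics apply), "R" (3x3) and "t" (3): a world point X has camera coordinates R X + t. Camera axes: x right, y down, z forward; pixel columns grow to the right and rows downward; lengths in m; the calibration is good to about 2 mm. A picture is of the moment at which its call begins: read the wrist's pose just before it. camera_model takes no time and is no camera call; for the wrist camera it gives the pose at the moment of the call.
- bot.job_done(): hands the job in; it is judged then, once.
Trained networks look in the newest picture that a camera, given by its name, has taken for a name from the list of things; names that differ only in an ending like _2 or _b are one class to them, and where a whole thing is asked for, a point or a joint stands for the part that bears it (a point fixed in the world has none). Each returns a list of dicts, best first, with "confidence" (0 to 1); they miss things now and then, are a little off and sometimes report something else, mostly with a low value. They report only what shows in the picture. A call takes as long as a camera call.
- optics.find_in(camera, thing): "point" ([column, row] in pixels, amid what is visible of it).
- optics.place_of(camera, thing): "point" ([column, row] in pixels: a listed point, or the origin of a listed thing).
The state is a dict: "time": time; "joint_positions": joint angles; "joint_velocities": joint speeds; "effort": joint torques, N m; "tool_pos": TCP position; "orientation": TCP orientation; "wrist_force": force on the tool from outside, world axes, zero at the start; "ft_torque": the same for the moment, N m; "width": opening from 0.0 (shut) to 1.0 (fully open); "finger_force": force on a finger pad.
Only numpy, scipy, OpenCV 4.12 (cv2) and the standard library are available. Lean on these libraries where they do the work, as an engineer would, in place of code of your own. Each camera call takes 0.05 s, during which the arm holds its last target. There are 200 camera calls.

## Working session

There is one attempt and no reset: what is moved stays moved. The work goes in short steps, Python scripts to look and compute and a tool call to move; the robot and the scene stay as the last step left them, time stands still between calls to the robot, and variables do not carry over. Pictures are saved under pics/ and viewed, at most 10 in all, crops included, and the job is handed in when it is done.

Besides the shell and the picture viewer there is one more tool, called by a JSON object that holds its "api" and its "payload", one argument or row to a line. move_arm: Moves the arm, as the interface text tells. Its arguments: {"type":"object","properties":{"plan":{"type":"array","items":{"type":"number"}},"newtons":{"type":"number"}},"required":["plan"]}

```bash
mkdir -p pics; ls
cat > h.py <<'E'
import numpy as np, cv2
from scipy.optimize import least_squares
from scipy.spatial.transform import Rotation as Ro
from rig import bot, optics
def snap(c,fn=None):
    im=optics.snapshot(c)
    if fn: cv2.imwrite('pics/'+fn,im[:,:,::-1])
    return im
def proj(m,X):
    X=np.atleast_2d(X)@np.array(m['R']).T+np.array(m['t'])
    s=X[:,:2]/X[:,2:]; r2=(s**2).sum(1,keepdims=True)
    s=s*(1+m['k1']*r2); K=np.array(m['camera_matrix'])
    return s@K[:2,:2].T+K[:2,2]
PTS={'track_top':(0,-295,50),'stop_face':(0,80,64),'grip_back':(-140,10,218),'fixed_pad':(-50,10,86),'trigger':(-96,10,133),'station':(0,0,0)}
def S2W(p,q):
    c,s=np.cos(p[2]),np.sin(p[2]); q=np.atleast_2d(q)/1000.
    return np.c_[p[0]+c*q[:,0]-s*q[:,1],p[1]+s*q[:,0]+c*q[:,1],q[:,2]]
E
python3 - <<'E'
from h import *
obs=[]
for c in('scene','side'):
    snap(c,c+'0.png'); m=optics.camera_model(c)
    print(c,'cam at',-np.array(m['R']).T@m['t'])
    for n in list(PTS)+['coil','cap_face','trigger_front','spray_bottle','parts_bin','fan_motor','capacitor','tape']:
        r=optics.place_of(c,n)
        if r:
            print(n,np.round(r[0]['point']),round(r[0]['confidence'],2),len(r))
            if n in PTS and r[0]['confidence']>.4: obs.append((m,PTS[n],r[0]['point'],n))
f=lambda p:np.concatenate([(proj(m,S2W(p,q))[0]-u) for m,q,u,n in obs])
best=min((least_squares(f,[.55,y0,a],loss='soft_l1',f_scale=3) for a in np.arange(-3,3.2,.7) for y0 in(-.2,.2)),key=lambda s:s.cost)
print(best.x,np.degrees(best.x[2]),best.cost); print([(o[3],r) for o,r in zip(obs,np.round(f(best.x).reshape(-1,2),1).tolist())])
print(bot.observe())
E
```

```text
pics
scene cam at [ 1.19143726 -0.16893867  1.26749395]
track_top [239. 333.] 0.94 2
stop_face [377. 272.] 0.56 1
grip_back [327. 202.] 0.71 1
fixed_pad [341. 265.] 0.78 1
trigger [337. 240.] 0.49 2
station [346. 297.] 0.96 1
coil [310. 304.] 0.7 2
cap_face [365. 304.] 0.44 1
trigger_front [339. 225.] 0.56 1
spray_bottle [385. 181.] 0.93 2
parts_bin [146. 318.] 0.57 1
fan_motor [457. 267.] 0.75 1
capacitor [402. 261.] 0.67 2
tape [455. 211.] 0.92 1
side cam at [-0.00572243  0.96482547  0.89994688]
track_top [325. 236.] 0.91 1
stop_face [266. 307.] 0.79 2
grip_back [329. 252.] 0.95 2
fixed_pad [294. 283.] 0.6 1
trigger [401. 266.] 0.41 1
station [278. 307.] 0.91 1
coil [297. 270.] 0.56 1
cap_face [252. 273.] 0.67 1
trigger_front [302. 248.] 0.49 2
spray_bottle [352. 419.] 0.97 1
parts_bin [396. 228.] 0.58 1
fan_motor [196. 376.] 0.77 1
capacitor [258. 353.] 0.94 1
[0.59273431 0.08985421 0.10613049] 6.0808291361383775 311.2760243311719
[('track_top', [-1.0, 0.4]), ('stop_face', [-1.3, 0.7]), ('grip_back', [-0.7, 4.0]), ('fixed_pad', [1.6, -1.9]), ('trigger', [-2.5, -1.6]), ('station', 
[... 182 characters left out ...]
'time': 1.5, 'joint_positions': array([-7.12390840e+01,  2.02254915e+01,  9.35873938e+01,  5.44952428e-04,
        6.61878226e+01, -1.38017942e-01]), 'joint_velocities': array([ 0.00659112, -0.02051557,  0.09754122, -0.01560415,  0.03836848,
        0.01950511]), 'effort': array([-1.30167748e-03, -5.93758821e+01, -3.34570348e+01,  6.96487678e-02,
        1.56805973e-02,  3.42112003e-05]), 'tool_pos': array([ 0.20243388, -0.59130944,  0.40467858]), 'orientation': array([-1.79999293e+02, -5.00263761e-04,  1.88987139e+01]), 'wrist_force': array([-1.06054216,  0.24632934, -0.12419453]), 'ft_torque': array([-0.01485591, -0.04073473,  0.01966353]), 'finger_force': 0.0, 'width': 0.9967163159872402}
```

Run:
```python
from h import *
p=[.5927,.0899,.1061]
P={'t0':(0,-295,50),'s-':(-60,80,78),'s+':(60,80,78),'g':(-140,10,218),'gt':(-128,10,240),'tf':(-77,10,218),'fp':(-50,10,86),'c-':(-132,-310,12),'c+':(132,-310,12)}
for c in('scene','side'):
    im=cv2.imread(f'pics/{c}0.png'); m=optics.camera_model(c)
    for n,q in P.items():
        u=proj(m,S2W(p,q))[0]; cv2.circle(im,(int(round(u[0])),int(round(u[1]))),2,(0,0,255),-1)
    im=im[120:380,150:520] if c=='scene' else im[180:440,130:500]
    cv2.imwrite(f'pics/{c}0o.png',cv2.resize(im,None,fx=2.1,fy=2.1,interpolation=cv2.INTER_CUBIC))
```

```text
(no output)
```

View pics/scene0o.png

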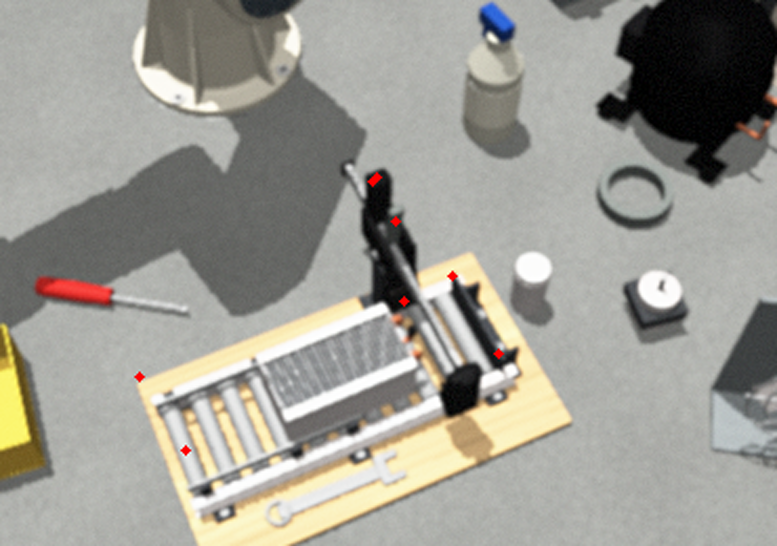

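View pics/side0o.png

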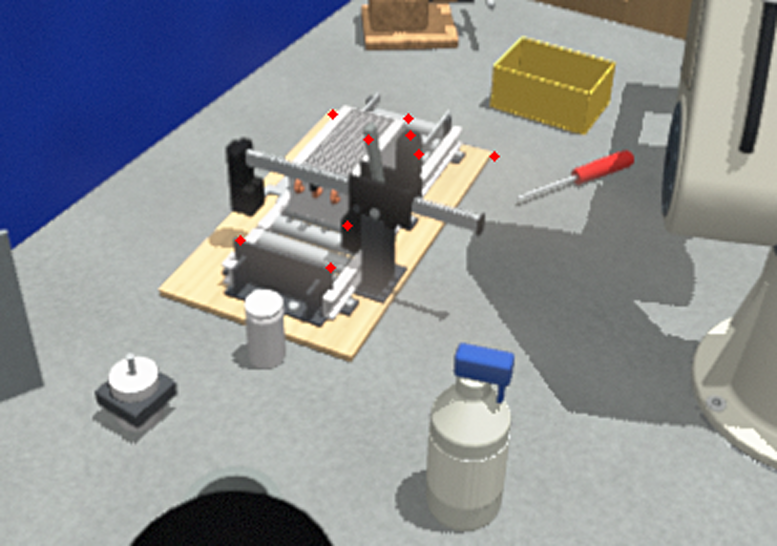

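```bash
cat >> h.py <<'E'
P0=[.5927,.0899,.1061]
def W2S(X,p=P0):
    c,s=np.cos(p[2]),np.sin(p[2]); X=np.atleast_2d(X)-[p[0],p[1],0]
    return np.c_[c*X[:,0]+s*X[:,1],-s*X[:,0]+c*X[:,1],X[:,2]]*1000
def st():
    o=bot.observe(); q=W2S(o['tool_pos'])[0]; f=o['wrist_force']; c,s=np.cos(P0[2]),np.sin(P0[2])
    print('t',round(o['time'],2),'stTCP',np.round(q,1),'rpy',np.round(o['orientation'],2),'F st',np.round([c*f[0]+s*f[1],-s*f[0]+c*f[1],f[2]],1),'w',round(o['width']*92,1),'ff',round(o['finger_force'],1),flush=True); return o
def coil(z=50):
    R=[]
    for c in('scene','side'):
        optics.snapshot(c); r=optics.place_of(c,'coil'); m=optics.camera_model(c)
        if r: R.append((m,r[0]['point'],r[0]['confidence']))
    for m,u,k in R:
        s=least_squares(lambda a:proj(m,S2W(P0,[a[0],a[1],z]))[0]-u,[0,-100.]); print('coil',np.round(s.x,1),round(k,2))
E
python3 - <<'E'
from h import *
st(); coil()
# coil top trailing edge corners from picture crop
m=optics.camera_model('scene')
for n,u,z in (('trail near top',(258,358),120),('trail far top',(288,419),120),('lead far top',(420,362),120),('trail far bottom',(290,438),50)):
    u=np.array(u)/2.1+[150,120]
    s=least_squares(lambda a:proj(m,S2W(P0,[a[0],a[1],z]))[0]-u,[0,-100.]); print(n,np.round(s.x,1))
E
```

```text
t 1.5 stTCP [-460.2 -636.   404.7] rpy [-180.    -0.    18.9] F st [-1.   0.4 -0.1] w 91.7 ff 0.0
coil [  1.5 -95.9] 0.76
coil [ -9.5 -89.1] 0.74
trail near top [ -35.2 -182. ]
trail far top [  48.8 -181.2]
lead far top [ 48.7 -19.1]
trail far bottom [  40.1 -180. ]
```

{"api": "move_arm", "payload": {
  "plan": [0, 0, -0.1225, 0, 0, 0, 0, 0, 0, -0.1225, 0, 0, 0, 0, 0, 0, -0.1225, 0, 0, 0, 0, 0, 0, -0.1225, 0, 0, 0, 0, 0, 0, -0.1225, 0, 0, 0, 0, 0, 0, -0.1225, 0, 0, 0, 0, 0, 0, -0.1225, 0, 0, 0, 0, 0, 0, -0.1225, 0, 0, 0, 0, 0, 0, -0.1225, 0, 0, 0, 0, 0, 0, -0.1225, 0, 0, 0, 0, 0, 0, -0.1225, 0, 0, 0, 0, 0, 0, 0, 0, 0, 0, 0]
}}

```text
time: 2.7
tool_pos: [0.2024, -0.5913, 0.4047]
orientation: [-180.0, 0.0, 96.4]
wrist_force: [-0.4, -0.1, -0.4]
width: 1.004
finger_force: 0.0
```

```bash
python3 -c "
from h import *
st()"
```

```text
t 2.7 stTCP [-460.3 -636.1  404.7] rpy [-180.      0.     96.43] F st [-0.4 -0.1 -0.4] w 92.4 ff 0.0
```

{"api": "move_arm", "payload": {
  "plan": [0, 0, 0.006, 25, 30.7, 0, 116, 0, 0, 0, 25, 30.7, 0, 116, 0, 0, 0, 25, 30.7, 0, 116, 0, 0, 0, 25, 30.7, 0, 116, 0, 0, 0, 25, 30.7, 0, 116, 0, 0, 0, 25, 30.7, 0, 116, 0, 0, 0, 25, 30.7, 0, 116, 0, 0, 0, 25, 30.7, 0, 116, 0, 0, 0, 25, 30.7, 0, 116, 0, 0, 0, 25, 30.7, 0, 116, 0, 0, 0, 25, 30.7, 0, 116, 0, 0, 0, 25, 30.7, 0, 116, 0, 0, 0, 25, 30.7, 0, 116, 0, 0, 0, 25, 30.7, 0, 116, 0, 0, 0, 25, 30.7, 0, 116, 0, 0, 0, 0, 0, 32.5, 116, 0, 0, 0, 0, 0, 32.5, 116, 0, 0, 0, 0, 0, 32.5, 116, 0, 0, 0, 0, 0, 32.5, 116, 0, 0, 0, 0, 0, 0, 116],
  "newtons": 20
}}

```text
time: 4.37
tool_pos: [0.6204, -0.171, 0.2685]
orientation: [-179.5, -0.2, 95.5]
wrist_force: [-1.0, -0.1, -1.2]
width: 0.551
finger_force: 0.0
```

```bash
python3 -c "
from h import *
st()
im=snap('scene'); cv2.imwrite('pics/s1.png',cv2.resize(im[200:400,180:450],None,fx=2.5,fy=2.5)[:,:,::-1])"
```

```text
t 4.37 stTCP [-1.000e-01 -2.623e+02  2.685e+02] rpy [-179.48   -0.2    95.54] F st [-1.   0.  -1.2] w 50.7 ff 0.0
```

View pics/s1.png

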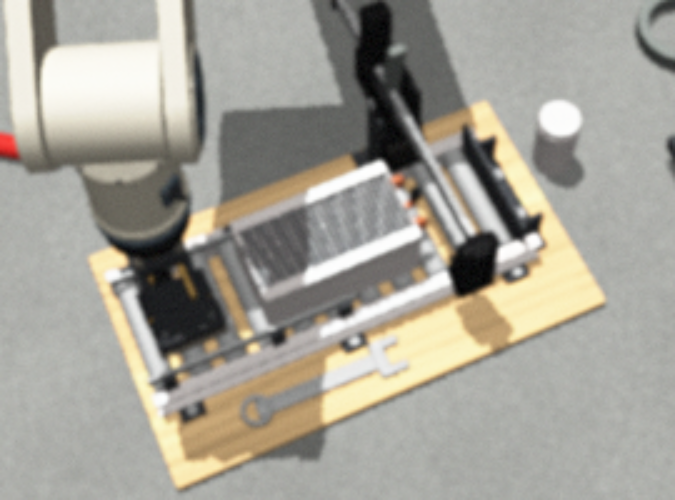

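{"api": "move_arm", "payload": {
  "plan": [0, 0, 0, 10, 0, 0, 116, 0, 0, 0, 14, 0, 0, 116, 0, 0, 0, 14, 0, 0, 116, 0, 0, 0, 10, 0, 0, 116, 0, 0, 0, 5, 0, 0, 116, 0, 0, 0, 4, 0, 0, 116, 0, 0, 0, 4, 0, 0, 116, 0, 0, 0, 4, 0, 0, 116, 0, 0, 0, 4, 0, 0, 116, 0, 0, 0, 4, 0, 0, 116, 0, 0, 0, 5, 0, 0, 116, 0, 0, 0, 5, 0, 0, 116, 0, 0, 0, 5, 0, 0, 116, 0, 0, 0, 5, 0, 0, 116, 0, 0, 0, 5, 0, 0, 116, 0, 0, 0, 5, 0, 0, 116, 0, 0, 0, 5, 0, 0, 116, 0, 0, 0, 5, 0, 0, 116, 0, 0, 0, 5, 0, 0, 116, 0, 0, 0, 5, 0, 0, 116]
}}

```text
time: 6.08
tool_pos: [0.6105, -0.0489, 0.2748]
orientation: [180.0, 0.0, 95.8]
wrist_force: [1.9, -3.2, 0.7]
width: 0.546
finger_force: 1.8
```

```bash
python3 -c "
from h import *
st(); coil(); st()"
```

```text
t 6.08 stTCP [   3.  -139.9  274.8] rpy [179.99   0.    95.76] F st [ 1.6 -3.4  0.7] w 50.2 ff 1.8
coil [  7.5 -53.8] 0.76
coil [  4.7 -47.7] 0.57
t 6.28 stTCP [   2.5 -139.9  274.4] rpy [-1.7992e+02 -4.0000e-02  9.5790e+01] F st [-1.  -0.3  0.2] w 50.2 ff 0.0
```

{"api": "move_arm", "payload": {
  "plan": [0, 0, -0.005, 2, -0.2, 0, 116, 0, 0, 0, 4, -0.2, 0, 116, 0, 0, 0, 5, -0.2, 0, 116, 0, 0, 0, 5, -0.2, 0, 116, 0, 0, 0, 5, -0.2, 0, 116, 0, 0, 0, 5, -0.2, 0, 116, 0, 0, 0, 5, -0.2, 0, 116, 0, 0, 0, 4, -0.2, 0, 116, 0, 0, 0, 3, -0.2, 0, 116, 0, 0, 0, 2, 0, 0, 116, 0, 0, 0, 2, 0, 0, 116, 0, 0, 0, 2, 0, 0, 116, 0, 0, 0, 2, 0, 0, 116, 0, 0, 0, 0, 0, 0, 116]
}}

```text
time: 7.45
tool_pos: [0.6037, -0.0036, 0.2746]
orientation: [-180.0, -0.0, 96.0]
wrist_force: [0.1, -0.2, 0.2]
width: 0.546
finger_force: 0.2
```

```bash
python3 -c "
from h import *
st(); coil(); st()
im=snap('scene'); cv2.imwrite('pics/s2.png',cv2.resize(im[200:400,180:450],None,fx=2.5,fy=2.5)[:,:,::-1])"
```

```text
t 7.45 stTCP [  1.  -94.1 274.6] rpy [-1.7997e+02 -2.0000e-02  9.6040e+01] F st [ 0.1 -0.2  0.2] w 50.2 ff 0.2
coil [ 5.2 -4.5] 0.81
coil [-3.6  0.7] 0.71
t 7.65 stTCP [  0.8 -94.4 274.5] rpy [-1.7994e+02 -2.0000e-02  9.6040e+01] F st [-0.7 -0.5 -0.6] w 50.4 ff 0.0
```

View pics/s2.png

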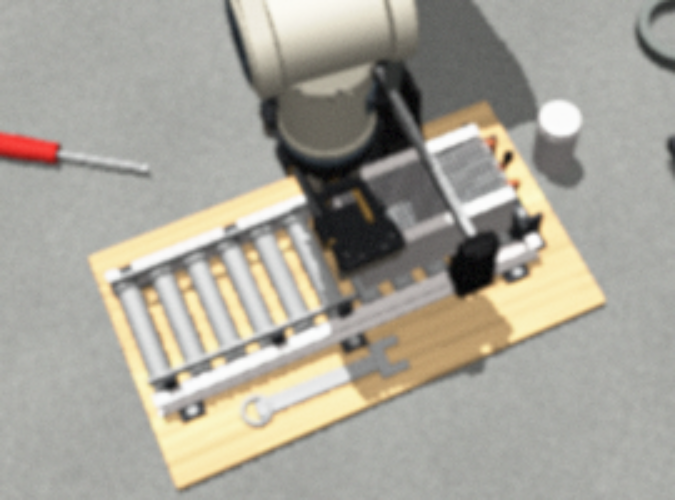

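{"api": "move_arm", "payload": {
  "plan": [0, 0, 0, 1, 0, 0, 116, 0, 0, 0, 1, 0, 0, 116, 0, 0, 0, 1, 0, 0, 116, 0, 0, 0, 1, 0, 0, 116, 0, 0, 0, 0, 0, 0, 116]
}}

```text
time: 8.12
tool_pos: [0.6033, -0.0001, 0.2746]
orientation: [-180.0, 0.0, 96.1]
wrist_force: [-0.5, -3.5, -1.4]
width: 0.545
finger_force: 1.9
```

{"api": "move_arm", "payload": {
  "plan": [0, 0, 0, 1, 0, 0, 116, 0, 0, 0, 0.5, 0, 0, 116, 0, 0, 0, 0, 0, 0, 116]
}}

```text
time: 8.37
tool_pos: [0.6033, 0.0004, 0.2748]
orientation: [180.0, 0.1, 96.0]
wrist_force: [0.3, -11.0, -0.6]
width: 0.546
finger_force: 5.6
```

{"api": "move_arm", "payload": {
  "plan": [0, 0, 0, 0, 0, 0, 116, 0, 0, 0, -1, 0, 0, 116, 0, 0, 0, -2, 0, 0, 116, 0, 0, 0, -7, 0, 0, 116, 0, 0, 0, -20, 0, 0, 116, 0, 0, 0, -20, 0, 0, 0, 0, 0, 0, 0, 0, -38, 0, 0, 0, 0, 0, 0, -38, 0, 0, 0, 0, 0, 0, -38, 0, 0, 0, 0, 0, 0, -38, 0, 0, 0, 0, 0, 0, -38, 0, 0, 0, 0, 25, -18.8, 0, 0, 0, 0, 0, 25, -18.8, 0, 0, 0, 0, 0, 25, -18.8, 0, 0, 0, 0, 0, 25, -18.8, 0, 0, 0, 0, 0, 25, -18.8, 0, 0, 0, 0, 0, 25, -18.8, 0, 0, 0, 0, 0, 0, 0, 0, 0, 0, 0, 0, 0, 0, 0, 0, 0]
}}

```text
$.plan: bad value
```

Run:
```python
from h import *
o=st(); coil()
m=optics.camera_model('wrist'); snap('wrist','w1.png')
for n,q in (('grip_back',(-140,10,218)),('trigger_front',(-77,10,218)),('fixed_pad',(-50,10,86)),('stop_face',(0,80,64))):
    r=optics.place_of('wrist',n); e=proj(m,S2W(P0,q))[0]
    for k in r[:2]:
        s=least_squares(lambda a:proj(m,S2W(P0,[a[0],a[1],q[2]]))[0]-k['point'],q[:2]); print(n,np.round(k['point']),'exp',np.round(e),np.round(s.x,1),round(k['confidence'],2))
```

```text
t 8.37 stTCP [  1.1 -90.2 274.8] rpy [1.800e+02 1.300e-01 9.605e+01] F st [ -0.9 -11.   -0.6] w 50.3 ff 5.6
coil [1.1 2. ] 0.56
coil [-2.5 -9.5] 0.7
fixed_pad [214.  78.] exp [207.  79.] [-46.8  10.6] 0.6
```

View pics/w1.png

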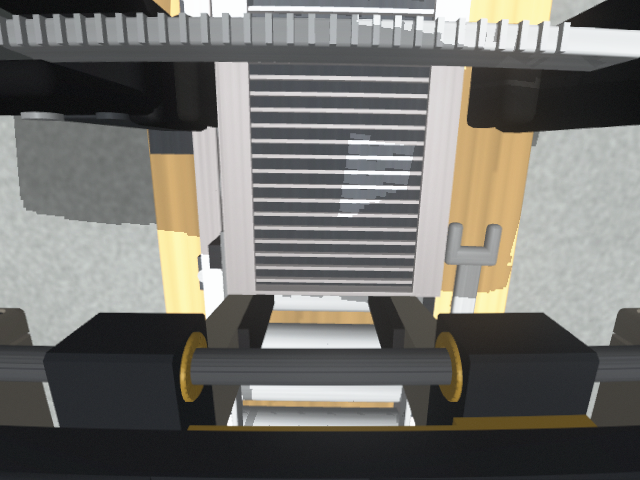

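{"api": "move_arm", "payload": {
  "plan": [0, 0, 0, 0, 0, 0, 116, 0, 0, 0, -1, 0, 0, 116, 0, 0, 0, -2, 0, 0, 116, 0, 0, 0, -7, 0, 0, 116, 0, 0, 0, -20, 0, 0, 116, 0, 0, 0, -20, 0, 0, 116, 0, 0, 0, 0, 0, -38, 60, 0, 0, 0, 0, 0, -38, 0, 0, 0, 0, 0, 0, -38, 0, 0, 0, 0, 0, 0, -38, 0, 0, 0, 0, 0, 0, -38, 0, 0, 0, 0, 25, -18.8, 0, 0, 0, 0, 0, 25, -18.8, 0, 0, 0, 0, 0, 25, -18.8, 0, 0, 0, 0, 0, 25, -18.8, 0, 0, 0, 0, 0, 25, -18.8, 0, 0, 0, 0, 0, 25, -18.8, 0, 0, 0, 0, 0, 0, 0, 0, 0, 0, 0, 0, 0, 0, 0, 0]
}}

```text
time: 10.4
tool_pos: [0.4799, 0.0899, 0.4651]
orientation: [179.9, -0.0, 96.2]
wrist_force: [0.3, -0.4, 0.1]
width: 1.002
finger_force: 0.0
```

Run:
```python
from h import *
o=st(); coil()
m=optics.camera_model('wrist'); snap('wrist','w2.png')
for n,q in (('grip_back',(-140,10,218)),('trigger_front',(-77,10,218)),('fixed_pad',(-50,10,86)),('stop_face',(0,80,64)),('cap_face',(65,10,86))):
    r=optics.place_of('wrist',n); e=proj(m,S2W(P0,q))[0]
    for k in r[:2]:
        s=least_squares(lambda a:proj(m,S2W(P0,[a[0],a[1],q[2]]))[0]-k['point'],q[:2]); print(n,np.round(k['point']),'exp',np.round(e),np.round(s.x,1),round(k['confidence'],2))
```

```text
t 10.4 stTCP [-112.2   12.   465.1] rpy [ 1.7995e+02 -2.0000e-02  9.6190e+01] F st [ 0.2 -0.4  0.1] w 92.2 ff 0.0
coil [2.8 1.7] 0.57
coil [0.1 2.8] 0.83
grip_back [282. 252.] exp [277. 254.] [-136.7   11.2] 0.59
trigger_front [374. 253.] exp [369. 253.] [-73.4  10.5] 0.82
trigger_front [284. 252.] exp [369. 253.] [-135.5   11.5] 0.16
fixed_pad [380. 215.] exp [378. 216.] [-47.2  12. ] 0.76
stop_face [429. 149.] exp [423. 148.] [ 6.6 79.1] 0.96
stop_face [395.  72.] exp [423. 148.] [-34.1 156.3] 0.43
cap_face [495. 214.] exp [485. 216.] [75.5 12.3] 0.7
```

View pics/w2.png

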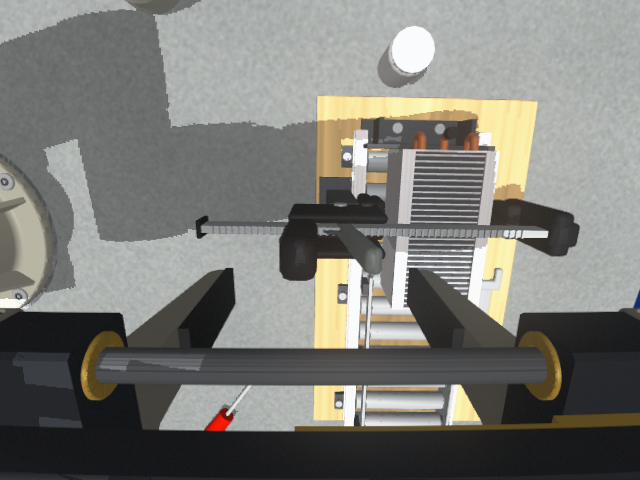

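{"api": "move_arm", "payload": {
  "plan": [0, 0, 0, -1, 4, 0, 0, 0, 0, 0, 0, 0, 19, 0, 0, 0, 0, 0, 0, 19, 0, 0, 0, 0, 0, 0, 19, 0, 0, 0, 0, 0, 0, 19, 0, 0, 0, 0, 0, 0, 0, 0, 0, 0, 0, 0, -4, 0, 0, 0, 0, 0, 0, -4, 0, 0, 0, 0, 0, 0, 0, 0, 0],
  "newtons": 8
}}

```text
time: 11.65
tool_pos: [0.4764, 0.0877, 0.3898]
orientation: [179.9, -0.0, 96.0]
wrist_force: [0.4, 0.7, 0.5]
width: 0.997
finger_force: 0.0
```

Run:
```python
from h import *
o=st()
im=snap('side'); cv2.imwrite('pics/d1.png',cv2.resize(im[180:380,170:400],None,fx=2.6,fy=2.6)[:,:,::-1])
```

```text
t 11.65 stTCP [-115.9   10.1  389.8] rpy [ 1.7993e+02 -1.0000e-02  9.6040e+01] F st [0.5 0.6 0.5] w 91.7 ff 0.0
```

View pics/d1.png

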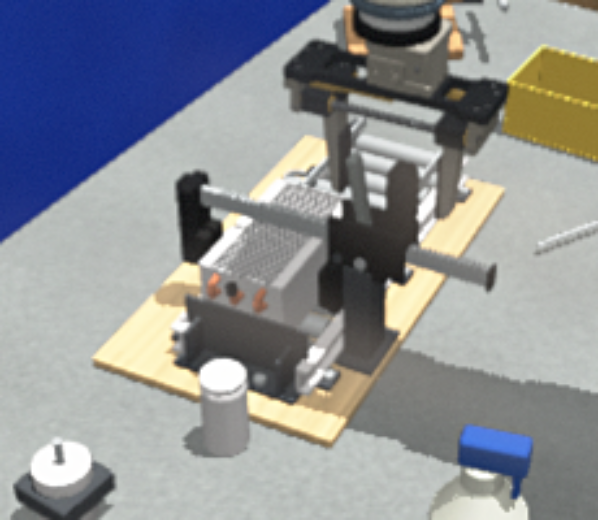

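{"api": "move_arm", "payload": {
  "plan": [0, 0, 0, 0, 0, 0, 150, 0, 0, 0, 0, 0, 0, 150, 0, 0, 0, 0, 0, 0, 150, 0, 0, 0, 0, 0, 0, 150, 0, 0, 0, 0, 0, 0, 150, 0, 0, 0, 0, 0, 0, 150, 0, 0, 0, 0, 0, 0, 150, 0, 0, 0, 0, 0, 0, 150, 0, 0, 0, 0, 0, 0, 150, 0, 0, 0, 0, 0, 0, 150],
  "newtons": 8
}}

```text
time: 12.53
tool_pos: [0.4764, 0.0877, 0.3892]
orientation: [-179.9, -0.0, 96.0]
wrist_force: [-1.8, 0.5, 11.0]
width: 0.471
finger_force: 8.3
```

```bash
cat >> h.py <<'E'
def jaw(z=86):
    for c in('scene','side'):
        optics.snapshot(c); m=optics.camera_model(c)
        for n,q in(('cap_face',(60,10,86)),('moving_jaw',(-20,10,0)),('trigger_front',(-77,10,218))):
            for k in optics.place_of(c,n)[:1]:
                s=least_squares(lambda a:proj(m,S2W(P0,[a[0],q[1],q[2]]))[0]-k['point'],[q[0]])
                print(c,n,np.round(s.x,1),'res',round(s.cost,1),round(k['confidence'],2))
E
python3 -c "
from h import *
st();jaw();st()"
```

```text
t 12.53 stTCP [-115.9   10.2  389.2] rpy [-1.7995e+02 -1.0000e-02  9.6030e+01] F st [-1.7  0.7 11. ] w 43.3 ff 8.3
scene cap_face [71.8] res 1.2 0.58
scene moving_jaw [-9.6] res 1.4 0.93
scene trigger_front [-92.9] res 1.9 0.43
side cap_face [-20.3] res 242.6 0.61
side moving_jaw [95.6] res 296.4 0.62
side trigger_front [-99.8] res 0.8 0.71
t 12.93 stTCP [-115.9   10.2  389.2] rpy [-1.7995e+02 -1.0000e-02  9.6040e+01] F st [-1.1  0.3 10.4] w 43.3 ff 8.3
```

{"api": "move_arm", "payload": {
  "plan": [0, 0, 0, 0, -1, 0, 155, 0, 0, 0, 0, -1, 0, 155, 0, 0, 0, 0, -1, 0, 155, 0, 0, 0, 0, 0, 0, 155],
  "newtons": 8
}}

```text
time: 13.27
tool_pos: [0.474, 0.0875, 0.3891]
orientation: [179.9, -0.0, 96.0]
wrist_force: [4.0, 1.5, 6.4]
width: 0.428
finger_force: 8.0
```

```bash
python3 -c "
from h import *
st()"
```

```text
t 13.27 stTCP [-118.3   10.2  389.1] rpy [ 1.7992e+02 -2.0000e-02  9.6040e+01] F st [4.2 1.1 6.4] w 39.4 ff 8.0
```

{"api": "move_arm", "payload": {
  "plan": [0, 0, 0, 0, 0, 0, 20, 0, 0, 0, 0, 1.5, -0.5, 0, 0, 0, 0, 0, 1.5, 0, 0, 0, 0, 0, 0, 0, 0, 0, 0, 0, 0, 0, 0, 0, 0, 0, 0, 0, 0, 0, 0, 0, 0, 0, 0, 0, 0, 0, 155, 0, 0, 0, 0, 0, 0, 155, 0, 0, 0, 0, 0, 0, 155, 0, 0, 0, 0, 0, 0, 155, 0, 0, 0, 0, -1, 0, 155, 0, 0, 0, 0, -1, 0, 155, 0, 0, 0, 0, -1, 0, 155, 0, 0, 0, 0, 0, 0, 155, 0, 0, 0, 0, 0, 0, 155, 0, 0, 0, 0, 0, 0, 155],
  "newtons": 8
}}

```text
time: 14.6
tool_pos: [0.474, 0.0875, 0.3896]
orientation: [179.9, -0.0, 96.0]
wrist_force: [3.5, 1.3, 5.0]
width: 0.426
finger_force: 8.0
```

Run:
```python
from h import *
st();jaw()
m=optics.camera_model('wrist'); snap('wrist')
for n,q in (('fixed_pad',(-50,10,86)),('cap_face',(65,10,86)),('coil',(0,0,50))):
    for k in optics.place_of('wrist',n)[:2]:
        s=least_squares(lambda a:proj(m,S2W(P0,[a[0],a[1],q[2]]))[0]-k['point'],q[:2]); print(n,np.round(s.x,1),round(k['confidence'],2))
```

```text
t 14.6 stTCP [-118.3   10.2  389.6] rpy [ 1.7993e+02 -1.0000e-02  9.6040e+01] F st [3.6 0.9 5. ] w 39.2 ff 8.0
scene cap_face [57.2] res 0.0 0.41
scene trigger_front [-107.1] res 1.8 0.54
side cap_face [61.7] res 0.0 0.41
side trigger_front [-108.] res 2.6 0.56
fixed_pad [-46.2  12.1] 0.94
fixed_pad [-155.4  -50.3] 0.62
cap_face [63.5 12.8] 0.86
cap_face [-3.9 78.8] 0.51
coil [10.9  1.1] 0.74
```

{"api": "move_arm", "payload": {
  "plan": [0, 0, 0, 0, 0, 0, 20, 0, 0, 0, 0, 1.5, 0, 0, 0, 0, 0, 0, 1.5, 0, 0, 0, 0, 0, 0, 0, 0, 0, 0, 0, 0, 0, 0, 0, 0, 0, 0, 0, 0, 0, 0, 0, 0, 0, 0, 0, 0, 0, 155, 0, 0, 0, 0, 0, 0, 155, 0, 0, 0, 0, 0, 0, 155, 0, 0, 0, 0, 0, 0, 155, 0, 0, 0, 0, -1, 0, 155, 0, 0, 0, 0, -1, 0, 155, 0, 0, 0, 0, -1, 0, 155, 0, 0, 0, 0, 0, 0, 155, 0, 0, 0, 0, 0, 0, 155, 0, 0, 0, 0, 0, 0, 155],
  "newtons": 8
}}

```text
time: 16.53
tool_pos: [0.474, 0.0875, 0.3896]
orientation: [179.9, -0.0, 96.0]
wrist_force: [5.2, 0.6, 2.7]
width: 0.427
finger_force: 7.9
```

{"api": "move_arm", "payload": {
  "plan": [0, 0, 0, 0, 0, 0, 20, 0, 0, 0, 0, 1.5, 0, 0, 0, 0, 0, 0, 1.5, 0, 0, 0, 0, 0, 0, 0, 0, 0, 0, 0, 0, 0, 0, 0, 0, 0, 0, 0, 0, 0, 0, 0, 0, 0, 0, 0, 0, 0, 155, 0, 0, 0, 0, 0, 0, 155, 0, 0, 0, 0, 0, 0, 155, 0, 0, 0, 0, 0, 0, 155, 0, 0, 0, 0, -1, 0, 155, 0, 0, 0, 0, -1, 0, 155, 0, 0, 0, 0, -1, 0, 155, 0, 0, 0, 0, 0, 0, 155, 0, 0, 0, 0, 0, 0, 155, 0, 0, 0, 0, 0, 0, 155],
  "newtons": 8
}}

```text
time: 17.87
tool_pos: [0.474, 0.0875, 0.3896]
orientation: [179.9, -0.0, 96.0]
wrist_force: [4.4, 1.3, 4.6]
width: 0.426
finger_force: 8.0
```

```bash
cat >> h.py <<'E'
def wr():
    m=optics.camera_model('wrist'); snap('wrist')
    for n,q in (('fixed_pad',(-50,10,86)),('cap_face',(65,10,86)),('jaw_plate',(75,10,86)),('stop_face',(0,80,64)),('coil',(0,0,50))):
        for k in optics.place_of('wrist',n)[:1]:
            s=least_squares(lambda a:proj(m,S2W(P0,[a[0],a[1],q[2]]))[0]-k['point'],q[:2]); print(n,np.round(s.x,1),round(k['confidence'],2))
E
python3 -c "
from h import *
st();jaw();wr()"
```

```text
t 17.87 stTCP [-118.3   10.2  389.6] rpy [ 1.7993e+02 -1.0000e-02  9.6040e+01] F st [4.5 0.8 4.6] w 39.2 ff 8.0
scene cap_face [49.7] res 0.0 0.36
scene moving_jaw [-25.1] res 2.1 0.59
scene trigger_front [-104.2] res 13.5 0.58
side moving_jaw [-101.3] res 2115.5 0.65
side trigger_front [-103.] res 0.4 0.49
fixed_pad [-45.    8.1] 0.94
jaw_plate [65.8 11.3] 0.68
stop_face [ 3.1 77. ] 0.57
coil [10.   0.2] 0.64
```

{"api": "move_arm", "payload": {
  "plan": [0, 0, 0, 0, 0, 0, 20, 0, 0, 0, 0, 1.5, 0, 0, 0, 0, 0, 0, 1.5, 0, 0, 0, 0, 0, 0, 0, 0, 0, 0, 0, 0, 0, 0, 0, 0, 0, 0, 0, 0, 0, 0, 0, 0, 0, 0, 0, 0, 0, 155, 0, 0, 0, 0, 0, 0, 155, 0, 0, 0, 0, 0, 0, 155, 0, 0, 0, 0, 0, 0, 155, 0, 0, 0, 0, -1, 0, 155, 0, 0, 0, 0, -1, 0, 155, 0, 0, 0, 0, -1, 0, 155, 0, 0, 0, 0, 0, 0, 155, 0, 0, 0, 0, 0, 0, 155, 0, 0, 0, 0, 0, 0, 155],
  "newtons": 8
}}

```text
time: 19.9
tool_pos: [0.474, 0.0875, 0.3896]
orientation: [179.9, -0.0, 96.0]
wrist_force: [4.6, 1.5, 3.4]
width: 0.43
finger_force: 7.8
```

```bash
python3 -c "
from h import *
st();wr()"
```

```text
t 19.9 stTCP [-118.3   10.2  389.6] rpy [ 1.7993e+02 -1.0000e-02  9.6050e+01] F st [4.7 1.  3.4] w 39.6 ff 7.8
fixed_pad [-44.7  11.5] 0.78
cap_face [-88.5  -1.7] 0.16
jaw_plate [61.7 10.4] 0.67
stop_face [ 6.5 77.5] 0.84
coil [4.5 0.3] 0.84
```

{"api": "move_arm", "payload": {
  "plan": [0, 0, 0, 0, 0, 0, 20, 0, 0, 0, 0, 1.5, 0, 0, 0, 0, 0, 0, 1.5, 0, 0, 0, 0, 0, 0, 0, 0, 0, 0, 0, 0, 0, 0, 0, 0, 0, 0, 0, 0, 0, 0, 0, 0, 0, 0, 0, 0, 0, 155, 0, 0, 0, 0, 0, 0, 155, 0, 0, 0, 0, 0, 0, 155, 0, 0, 0, 0, 0, 0, 155, 0, 0, 0, 0, -1, 0, 155, 0, 0, 0, 0, -1, 0, 155, 0, 0, 0, 0, -1, 0, 155, 0, 0, 0, 0, 0, 0, 155, 0, 0, 0, 0, 0, 0, 155, 0, 0, 0, 0, 0, 0, 155],
  "newtons": 8
}}

```text
time: 21.53
tool_pos: [0.474, 0.0875, 0.3896]
orientation: [179.9, -0.0, 96.0]
wrist_force: [3.9, 1.0, 4.3]
width: 0.431
finger_force: 7.9
```

```bash
python3 -c "
from h import *
st();wr()"
```

```text
t 21.53 stTCP [-118.3   10.2  389.6] rpy [ 1.7993e+02 -1.0000e-02  9.6050e+01] F st [4.  0.6 4.3] w 39.7 ff 7.9
fixed_pad [-43.   12.5] 0.93
jaw_plate [53.8  8.6] 0.91
stop_face [ 4.1 77.8] 0.57
coil [0.6 0.1] 0.77
```

{"api": "move_arm", "payload": {
  "plan": [0, 0, 0, 0, 0, 0, 20, 0, 0, 0, 0, 1.5, 0, 0, 0, 0, 0, 0, 1.5, 0, 0, 0, 0, 0, 0, 0, 0, 0, 0, 0, 0, 0, 0, 0, 0, 0, 0, 0, 0, 0, 0, 0, 0, 0, 0, 0, 0, 0, 155, 0, 0, 0, 0, 0, 0, 155, 0, 0, 0, 0, 0, 0, 155, 0, 0, 0, 0, 0, 0, 155, 0, 0, 0, 0, -1, 0, 155, 0, 0, 0, 0, -1, 0, 155, 0, 0, 0, 0, -1, 0, 155, 0, 0, 0, 0, -1, 0, 155, 0, 0, 0, 0, -1, 0, 155, 0, 0, 0, 0, 0, 0, 155],
  "newtons": 5
}}

```text
time: 23.17
tool_pos: [0.4729, 0.0874, 0.3897]
orientation: [179.7, -0.0, 96.0]
wrist_force: [9.7, 0.4, -4.4]
width: 0.57
finger_force: 4.8
```

```bash
python3 -c "
from h import *
st();wr()"
```

```text
t 23.17 stTCP [-119.4   10.2  389.7] rpy [ 1.7974e+02 -1.0000e-02  9.6040e+01] F st [ 9.7 -0.6 -4.4] w 52.5 ff 4.8
fixed_pad [-44.6  11.6] 0.73
cap_face [-15.5  11.2] 0.44
jaw_plate [55.1  7.6] 0.92
stop_face [ 4.6 77.2] 0.84
coil [2. 0.] 0.79
```

{"api": "move_arm", "payload": {
  "plan": [0, 0, 0, 0, 0, 0, 155, 0, 0, 0, 0, 0, 0, 155, 0, 0, 0, 0, 0, 0, 155, 0, 0, 0, 0, 0, 0, 155],
  "newtons": 5.6
}}

```text
time: 23.8
tool_pos: [0.4732, 0.0874, 0.3897]
orientation: [179.7, -0.0, 96.0]
wrist_force: [11.3, 0.9, -5.7]
width: 0.532
finger_force: 5.3
```

```bash
python3 -c "
from h import *
st();wr();jaw();coil()
im=snap('wrist'); cv2.imwrite('pics/w3.png',im[:,:,::-1])"
```

```text
t 23.8 stTCP [-119.1   10.2  389.7] rpy [ 1.797e+02 -1.000e-02  9.605e+01] F st [11.3 -0.3 -5.7] w 48.9 ff 5.3
fixed_pad [-12.9   8.8] 0.55
jaw_plate [50.7 10.7] 0.9
stop_face [ 5.8 76.5] 0.89
coil [-3.   1.4] 0.91
scene cap_face [4.7] res 26.7 0.25
scene moving_jaw [-46.5] res 0.2 0.65
side cap_face [-72.9] res 815.6 0.71
side moving_jaw [-6.8] res 7.2 0.49
side trigger_front [-91.8] res 7.0 0.73
coil [-0.8  2.7] 0.66
coil [-15.7   3.3] 0.94
```

View pics/w3.png

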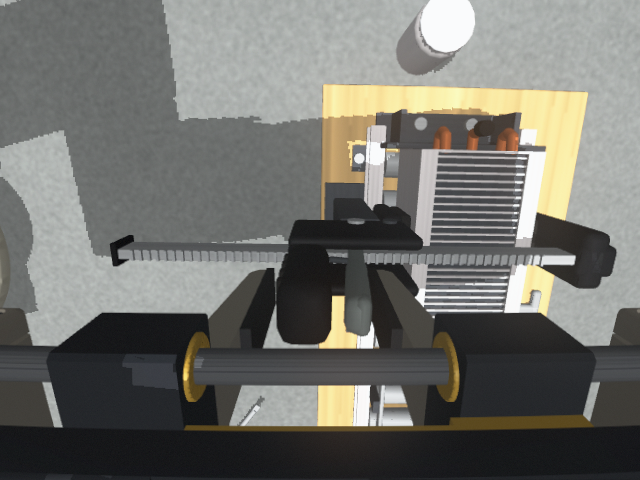

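{"api": "move_arm", "payload": {
  "plan": [0, 0, 0, 0, 0, 0, 155, 0, 0, 0, 0, 0, 0, 155, 0, 0, 0, 0, 0, 0, 155, 0, 0, 0, 0, 0, 0, 155, 0, 0, 0, 0, 0, 0, 155, 0, 0, 0, 0, 0, 0, 155, 0, 0, 0, 0, 0, 0, 155, 0, 0, 0, 0, 0, 0, 155],
  "newtons": 5.6
}}

```text
time: 25.42
tool_pos: [0.4732, 0.0874, 0.3897]
orientation: [179.7, -0.0, 96.0]
wrist_force: [10.7, 1.4, -6.6]
width: 0.532
finger_force: 5.3
```

```bash
python3 -c "
from h import *
st();wr();wr();st()
im=snap('scene'); cv2.imwrite('pics/s3.png',cv2.resize(im[230:340,270:420],None,fx=5,fy=5,interpolation=cv2.INTER_CUBIC)[:,:,::-1])"
```

```text
t 25.42 stTCP [-119.1   10.2  389.7] rpy [ 1.7969e+02 -2.0000e-02  9.6050e+01] F st [10.8  0.3 -6.6] w 49.0 ff 5.3
fixed_pad [-45.9  10.9] 0.88
jaw_plate [54.  9.] 0.6
stop_face [ 5.4 77. ] 0.7
coil [-0.9 -1.3] 0.92
fixed_pad [-45.1   9.3] 0.8
jaw_plate [52.1  9.2] 0.57
stop_face [ 6.4 76.4] 0.75
coil [-1.8  0.7] 0.9
t 26.02 stTCP [-119.1   10.2  389.7] rpy [ 1.797e+02 -2.000e-02  9.605e+01] F st [11.3  0.6 -6.7] w 48.8 ff 5.3
```

View pics/s3.png

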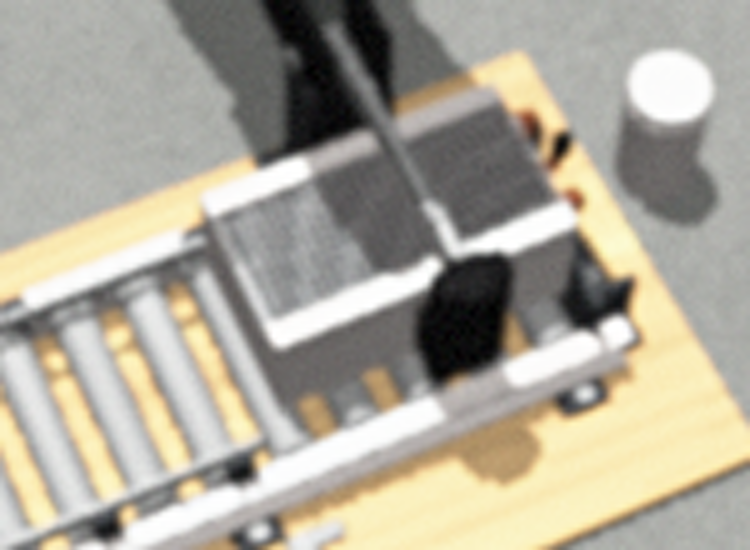

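```bash
python3 -c "
from h import *
print(bot.job_done());st()"
```

```text
the job is handed in; nothing more can be done
None
the job is handed in; nothing more can be done
```

I pushed the coil home against the end stop, closed the clamp on it, and handed the job in with the trigger held squeezed at about 11 N. By the given figures that is roughly 4 mm of cap squash; I did not measure the squash directly, and the hand-in returned no verdict.

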